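# Offer the sampling knife handle-first

## Robot

A 7-joint arm with a two-finger parallel gripper is mounted at the origin on the work surface. World frame = base frame: x ahead of the robot, y to its left, z up, the work surface at z = 0. Lengths are in mm, angles in rad, forces in N, time in s.
With the tool pointing down it reaches from about 400 to 875 mm from the base axis. Payload 4.4 kg.
Tool frame: the origin (TCP) lies between the finger pads; the fingertips stand 11 mm ahead of it and the grasp point (between the pads) lies 8 mm behind it; y points along the fingers, x is the direction in which the jaws open and shut, and the axes are right-handed (so a half turn about y gives the same grasp; the last joint's range is limited). The gripper opens to 85 mm and grips with 20 to 120 N. Pads are 22 mm wide; open, the fingers measure 114 mm over their backs; the gripper's body (76 mm by 85 mm) begins 54 mm behind the grasp point. The pads swing forward as they close: fully open they stand 13 mm farther back than shut.
Start: joints at [1.275, 0.628, 0.038, 1.517, -0.027, 0.996, -0.02], TCP at [148.086, -632.92, 242.313] pointing down, gripper open.
Joint ranges: [-3.06, 3.06], [-0.37, 2.12], [-1.25, 1.32], [0.18, 2.47], [-1.1, 4.24], [0.23, 1.98], [-2.94, 2.94]. Speed limits (rad/s): [2.57, 2.57, 3.14, 3.14, 3.14, 3.14, 3.14].

## Interface

Orientations are given as [roll, pitch, yaw] about the fixed x, y, z axes, in that order (R = Rz(yaw) Ry(pitch) Rx(roll)).
In Python, from cell import * gives the robot as it stands.
- The arm moves only by the shell command python3 -m jog 'ROWS'. ROWS is JSON, a list of rows, each an object of numbers: "x", "y", "z": the shift along the tool's x, y, z in mm; "ax", "ay", "az": the turn, a rotation vector about the tool's x, y, z in rad; "grip": the finger opening in mm, from 0 to 85.4. In form: [{"x": .., "y": .., "z": .., "ax": .., "ay": .., "az": .., "grip": ..}, ...]. A call has 1 to 5 rows; each row is the pose to reach, as a shift and turn from the pose commanded when the call began, along the tool's axes at that moment; what a row does not reach only later rows make up. A row lasts 1/10 s, in which the tool goes at most 50 mm and 8.59 degrees, less where a joint would pass 70% of its speed; a pose out of reach is approached as far as the arm can. A call with a gripper value outside its range is refused whole. The fingers move at their own pace and stop on an object; the grip force is fixed at half the most. Time passes only in rows, so rows that repeat a pose let the fingers close. It gives the time, the measured TCP pose, the force and the opening at its end, in the units of the state.
- read_state(): the state, without advancing time (a new reading comes with each control period).
- get_image(name): name is "scene" or "top"; returns a dict with "color" (400x640x3 uint8, red, green, blue), "vfov" (degrees; the focal length in pixels is half the picture's height over the tangent of half this angle, whatever the lens; pixels are square), "cx", "cy" (the principal point, pixels), "k1" (the pictures are not rectified: a ray, as slopes to the right and down, at radius r is drawn at 1 + k1 r^2 times it, then the intrinsics apply), "camera_from_world" (4x4, takes a point from world to camera coordinates). Camera axes: x right, y down, z forward; pixel columns grow to the right and rows downward; lengths in mm; the calibration is good to about 2 mm. A picture is of the moment at which its call begins. There is no depth.
- finish_job(): hands the job in, once; it reports no verdict.
The state is a dict: "clock": time; "qpos": joint angles; "qd": joint speeds; "tau": joint torques, N m; "eef_pos": TCP position; "tool_rot": TCP orientation; "force": force on the tool from outside, world axes, zero at the start; "torque": the same for the moment, N m; "width": finger opening in mm.
Only numpy, scipy, OpenCV 4.12 (cv2) and the standard library are available. Lean on these libraries where they do the work, as an engineer would, in place of code of your own. Each camera call takes 0.05 s, during which the arm holds its last target.

## Task

Your colleague stands across the bench, facing you, and needs the sampling knife, which lies with its blade pointing across towards them. Turn the knife end for end and lower it, without dropping it, into the plywood tool rest, so that the middle of its handle lies level in both cradles with the handle pointing away from you and the blade back towards you; you may set it down on the way and take a new grip if that helps. Leave the round-ended spatula where it is.

Things in the scene. Friction and masses are not known exactly. Their poses are not given: they have to be found in the camera images.
- knife: Black handle 120 x 16 x 16 mm with a narrow pointed steel blade (14 mm wide, 3 mm thick) reaching 125 mm from mid-handle. About 60 g, balances within 25 mm of mid-handle. Lies on its handle, the blade 6 mm clear of the bench. Origin: middle of the handle's underside; x along the knife to the blade tip, z up. At first x points away from the robot, within 25 degrees of straight ahead.
- knife_tip (a point): The tip of the knife's blade, 125 mm along the knife's x from the middle of the handle, on its centre line (the point itself is up to 7 mm to one side), 8 mm above the underside.
- spatula: The bystander tool, same black handle as the knife (120 x 16 x 16 mm), but its steel end is a thin neck with a round flat disc 30 mm across. Leave it alone. Origin and axes as the knife's, x to the disc.
- rest: Plywood, fixed: base 100 (x) x 60 x 8 mm, two upright cradles 8 mm thick, centred 30 mm either side of the origin along x (52 mm free between). Cradle floors: 40 mm above the bench, 34 mm wide, between 11 mm cheeks rising to 55 mm. Origin: centre of the base's underside, on the bench; x: the line a tool lies along, away from the robot within 20 degrees of straight ahead; z up.
Mind the look-alikes: they are no part of the job. Leave any turquoise look-alike of the knife alone. What is shaped like the rest but turquoise is not meant.

How it is judged:
By the outcome, as a careful person would: the job done as asked, in the order asked, and still so for the second after the job is handed in, with the robot touching nothing.
It also fails if it takes over 38 s, if anything falls off the work surface, if the arm or the gripper's body presses on something with over 40 N, if the wrist force passes 120 N, or if a joint passes its speed limit or range.

## Working session

There is one attempt and no reset: what is moved stays moved. The work goes in short steps, Python scripts to look and compute and a shell command to move; the robot and the scene stay as the last step left them, time stands still between calls to the robot, and variables do not carry over. Pictures are saved under pics/ and viewed, and the job is handed in when it is done.

```bash
ls; mkdir -p pics; python3 - <<'E'
from cell import *
import cv2
s=read_state();print({k:s[k] for k in('clock','eef_pos','tool_rot','width')})
for n in('scene','top'):
    im=get_image(n);cv2.imwrite(f'pics/{n}0.png',im['color'][:,:,::-1])
    print(n,im['vfov'],im['cx'],im['cy'],im['k1'],im['camera_from_world'])
E
```

```text
pics
{'clock': 0.0, 'eef_pos': array([ 147.9635422 , -632.30891847,  241.37589286]), 'tool_rot': array([-1.57081852,  0.00192356, -1.34099837]), 'width': 85.36160476989704}
scene 46.03082326289698 324.1952210467244 197.06000061806077 -0.012697632016533053 [[-6.59084746e-01  7.51767185e-01  2.12931275e-02  3.88837858e+02]
 [ 4.59136501e-01  4.24632877e-01 -7.80308012e-01 -1.91271659e+02]
 [-5.95651719e-01 -5.04512656e-01 -6.25032807e-01  1.60557471e+03]
 [ 0.00000000e+00  0.00000000e+00  0.00000000e+00  1.00000000e+00]]
top 51.4035468605788 321.19647934205545 201.59654086879158 -0.10259892781506309 [[-2.64550519e-03 -9.99754397e-01  2.20033459e-02 -6.79108086e+01]
 [-9.83931920e-01 -1.32578678e-03 -1.78539126e-01  5.19242306e+02]
 [ 1.78524448e-01 -2.21221206e-02 -9.83686756e-01  9.17644800e+02]
 [ 0.00000000e+00  0.00000000e+00  0.00000000e+00  1.00000000e+00]]
```

View pics/scene0.png

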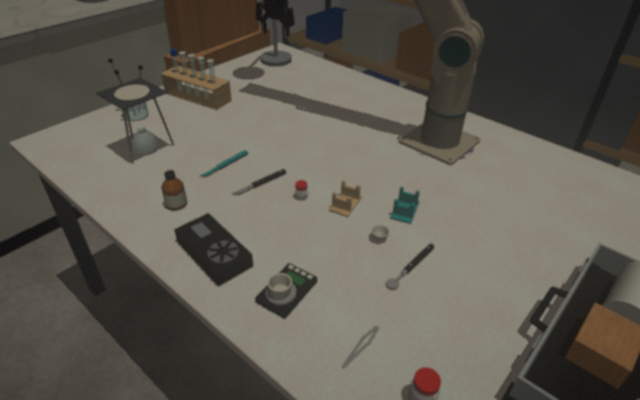

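View pics/top0.png

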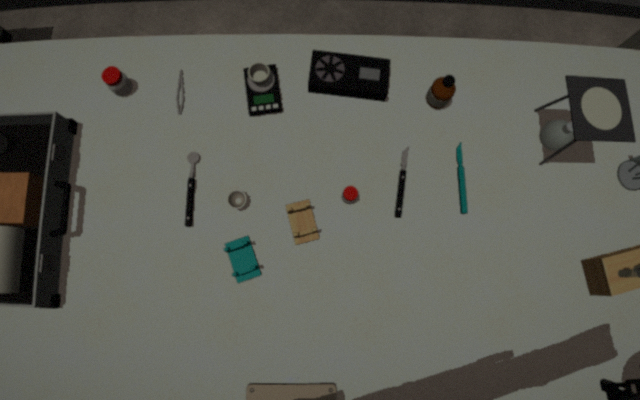

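```bash
cat > h.py <<'E'
from cell import *
import cv2, numpy as np
class Cam:
    def __init__(s,n):
        im=get_image(n); s.c=im['color']; s.f=200/np.tan(np.radians(im['vfov'])/2)
        s.K=np.array([[s.f,0,im['cx']],[0,s.f,im['cy']],[0,0,1]]); s.d=np.array([im['k1'],0,0,0,0.]); s.T=np.array(im['camera_from_world'])
    def pos(s): return -s.T[:3,:3].T@s.T[:3,3]
    def ray(s,uv):
        p=cv2.undistortPoints(np.array(uv,float).reshape(-1,1,2),s.K,s.d)[:,0]
        return np.c_[p,np.ones(len(p))]@s.T[:3,:3]
    def plane(s,uv,z):
        r=s.ray(uv);o=s.pos();return o+r*((z-o[2])/r[:,2])[:,None]
    def proj(s,P):
        return cv2.projectPoints(np.array(P,float).reshape(-1,1,3),cv2.Rodrigues(s.T[:3,:3])[0],s.T[:3,3],s.K,s.d)[0][:,0]
def save(img,name,roi=None,k=1):
    if roi: x0,y0,x1,y1=roi; img=img[y0:y1,x0:x1]
    cv2.imwrite('pics/'+name,cv2.resize(np.ascontiguousarray(img[:,:,::-1]),None,fx=k,fy=k,interpolation=cv2.INTER_CUBIC))
E
python3 - <<'E'
from h import *
t=Cam('top');print(t.pos(), Cam('scene').pos())
save(t.c,'a.png',(270,130,430,250),5)
g=t.c.astype(int); R,G,B=g[...,0],g[...,1],g[...,2]
dark=(g.max(2)<60).astype(np.uint8); wood=((R-B>30)&(R>90)).astype(np.uint8)
for m,nm,roi in((dark,'knife',(380,140,420,225)),(dark,'spat',(175,140,210,235)),(wood,'rest',(275,190,330,250))):
    x0,y0,x1,y1=roi;k=np.zeros_like(m);k[y0:y1,x0:x1]=m[y0:y1,x0:x1]
    cs=cv2.findContours(k,0,2)[0];c=max(cs,key=cv2.contourArea);print(nm,k.sum(),cv2.minAreaRect(c))
E
```

```text
[346.8973889  -46.90547603 996.87436846] [1300.46023484  598.93745213  846.00648262]
knife 295 ((400.13140869140625, 193.1331024169922), (6.251006603240967, 48.37227249145508), 6.709836959838867)
spat 357 ((190.109130859375, 199.47207641601562), (7.409693241119385, 53.36404037475586), 4.085616588592529)
rest 839 ((302.1348571777344, 222.13076782226562), (22.99639129638672, 24.284704208374023), 75.0685806274414)
```

View pics/a.png

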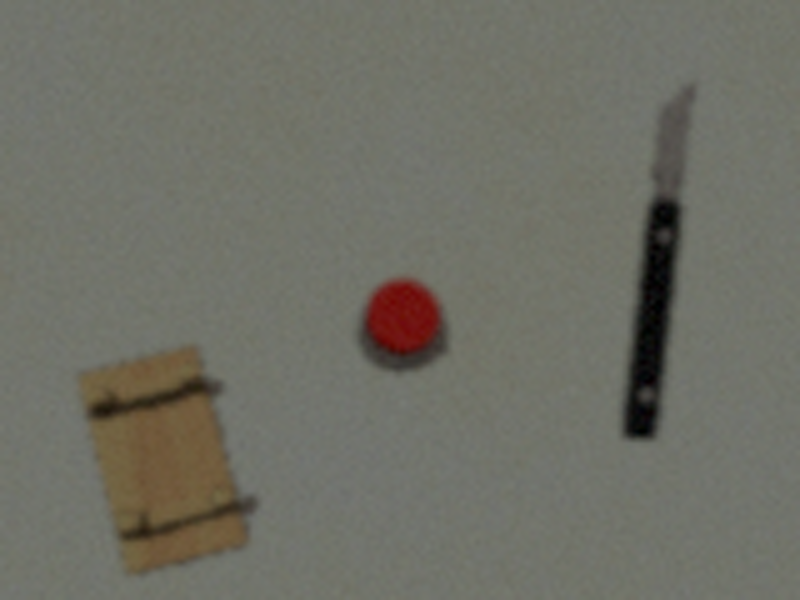

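```bash
cat > m.py <<'E'
from h import *
t=Cam('top')
px=lambda L:[(270+u/5-.4,130+v/5-.4) for u,v in L]
r=t.plane(px([(80,375),(198,346),(248,542),(128,573)]),8)
print(r.round(1)); print('sides',[np.linalg.norm(r[i]-r[i-1]).round(1) for i in range(4)])
c=r.mean(0);d=(r[0]+r[1]-r[2]-r[3])[:2];print('rest c',c.round(1),'yaw',np.arctan2(d[1],d[0]),  [np.arctan2(*(v[::-1])) for v in ((r[0]-r[3])[:2],(r[1]-r[2])[:2])])
k=t.plane(px([(666,200),(640,437)]),10);d=(k[0]-k[1])
print('knife',k.round(1),k.mean(0).round(1),np.linalg.norm(d),np.arctan2(d[1],d[0]))
b=t.plane(px([(403,315)]),35);print('bottle',b)
tip=t.plane(px([(693,85)]),8);print('tip',tip)
# scene check
s=Cam('scene')
u=np.array([np.cos(np.arctan2(d[1],d[0])),np.sin(np.arctan2(d[1],d[0])),0]);m=k.mean(0)
print(s.proj([m+60*u,m-60*u,m+125*u]).round(1), s.proj(r).round(1))
save(s.c,'b.png',(220,150,420,250),4)
from scipy.spatial.transform import Rotation as Ro
st=read_state();print(Ro.from_euler('xyz',st['tool_rot']).as_matrix().round(3))
E
python3 m.py
```

```text
[[518.9  16.8   8. ]
 [533.2 -40.1   8. ]
 [438.2 -64.2   8. ]
 [423.4  -7.1   8. ]]
sides [np.float64(98.4), np.float64(58.7), np.float64(98.0), np.float64(58.9)]
rest c [478.4 -23.6   8. ] yaw 0.24662489784736202 [np.float64(0.2454516118679461), np.float64(0.24780284334490196)]
knife [[ 606.6 -271.    10. ]
 [ 488.4 -253.7   10. ]] [ 547.5 -262.4   10. ] 119.47763691266667 -0.1454438654134218
bottle [[ 543.20263996 -137.2762251    35.        ]]
tip [[ 666.79542181 -287.70238219    8.        ]]
[[250.7 184.9]
 [283.8 170. ]
 [231.5 193.6]] [[346.1 214.6]
 [326.9 208. ]
 [342.  189. ]
 [360.6 194.9]]
[[ 0.228 -0.     0.974]
 [-0.974  0.001  0.228]
 [-0.001 -1.     0.   ]]
```

```bash
sleep 1
```

```text
(no output)
```

View pics/b.png

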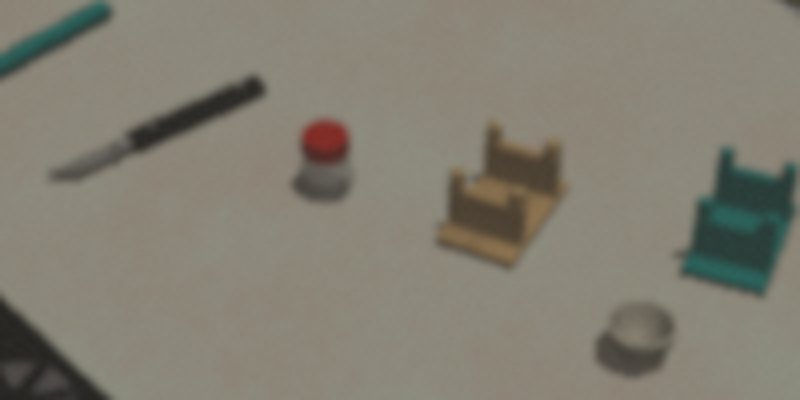

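```bash
cat > go.py <<'E'
import sys,numpy as np
from cell import *
from scipy.spatial.transform import Rotation as Ro
x,y,z,psi=map(float,sys.argv[1:5])
s=read_state();R=Ro.from_euler('xyz',s['tool_rot']);G=Ro.from_euler('xyz',[-np.pi/2,0,psi])
d=np.array([x,y,z])-s['eef_pos'];print('clk',s['clock'],'q',np.round(s['qpos'],2),'pos',s['eef_pos'].round(1),'yaw',np.round(s['tool_rot'],3),'w',round(s['width'],1),'F',np.round(s['force'],1))
print('shift',R.inv().apply(d).round(1),'turn',(R.inv()*G).as_rotvec().round(3),'dist',np.linalg.norm(d).round(1))
E
python3 go.py 547.5 -262.4 130 -1.716
```

```text
clk 0.3 q [ 1.28  0.63  0.04  1.52 -0.03  1.   -0.02] pos [ 148.1 -632.8  242. ] yaw [-1.571e+00  1.000e-03 -1.341e+00] w 85.3 F [ 0.1  0.1 -0.1]
shift [-269.6  112.2  473.3] turn [ 0.     0.375 -0.001] dist 556.1
```

```bash
python3 -m jog '[{"x":-24,"y":10,"z":42,"ay":0.03},{"x":-48,"y":20,"z":84,"ay":0.06},{"x":-72,"y":30,"z":126,"ay":0.1},{"x":-96,"y":40,"z":168,"ay":0.13},{"x":-120,"y":50,"z":210,"ay":0.17}]'; python3 go.py 547.5 -262.4 130 -1.716
```

```text
clk 0.3 q [ 1.28  0.63  0.04  1.52 -0.03  1.   -0.02] pos [ 148.1 -632.8  242. ] yaw [-1.571e+00  1.000e-03 -1.341e+00] w 85.3 F [ 0.1  0.1 -0.1]
shift [-269.6  112.2  473.3] turn [ 0.     0.375 -0.001] dist 556.1$[0]: bad value
```

```bash
python3 -m jog '[{"x":-24,"y":10,"z":42,"ax":0,"ay":0.03,"az":0,"grip":85},{"x":-48,"y":20,"z":84,"ax":0,"ay":0.06,"az":0,"grip":85},{"x":-72,"y":30,"z":126,"ax":0,"ay":0.1,"az":0,"grip":85},{"x":-96,"y":40,"z":168,"ax":0,"ay":0.13,"az":0,"grip":85},{"x":-120,"y":50,"z":210,"ax":0,"ay":0.17,"az":0,"grip":85}]'; python3 go.py 547.5 -262.4 130 -1.716
```

```text
clock: 0.8
eef_pos: [326.5, -466.9, 192.1]
tool_rot: [-1.57, -0.0, -1.513]
force: [1.3, -1.1, -0.5]
width: 84.9
clk 0.8 q [ 0.86  0.58  0.08  1.8  -0.07  0.77 -0.54] pos [ 326.5 -466.9  192.1] yaw [-1.57  -0.    -1.513] w 84.9 F [ 1.3 -1.1 -0.5]
shift [-191.4   62.1  232.5] turn [-0.     0.203  0.   ] dist 307.5
```

```bash
python3 -m jog '[{"x":-29,"y":10,"z":36,"ax":0,"ay":0.04,"az":0,"grip":85},{"x":-58,"y":20,"z":72,"ax":0,"ay":0.08,"az":0,"grip":85},{"x":-87,"y":30,"z":108,"ax":0,"ay":0.12,"az":0,"grip":85},{"x":-116,"y":40,"z":144,"ax":0,"ay":0.16,"az":0,"grip":85},{"x":-145,"y":50,"z":177,"ax":0,"ay":0.2,"az":0,"grip":85}]'; python3 go.py 547.5 -262.4 120 -1.716
```

```text
clock: 1.3
eef_pos: [495.0, -311.4, 142.0]
tool_rot: [-1.57, -0.0, -1.712]
force: [1.2, -0.1, -0.3]
width: 85.0
clk 1.3 q [ 0.42  0.67  0.15  1.8  -0.15  0.68 -1.06] pos [ 495.  -311.4  142. ] yaw [-1.57  -0.    -1.712] w 85.0 F [ 1.2 -0.1 -0.3]
shift [-55.9  22.1  45. ] turn [-0.001  0.004  0.   ] dist 75.1
```

```bash
python3 -m jog '[{"x":-28,"y":11,"z":22,"ax":0,"ay":0.002,"az":0,"grip":85},{"x":-56,"y":22,"z":45,"ax":0,"ay":0.004,"az":0,"grip":60},{"x":-56,"y":22,"z":45,"ax":0,"ay":0.004,"az":0,"grip":60},{"x":-56,"y":22,"z":45,"ax":0,"ay":0.004,"az":0,"grip":60}]'; python3 go.py 547.5 -262.4 14 -1.716
python3 - <<'E'
from h import *
t=Cam('top');s=Cam('scene')
save(t.c,'c.png',(330,100,480,240),5);save(s.c,'d.png',(180,100,340,220),5)
E
```

```text
clock: 1.7
eef_pos: [546.0, -262.7, 119.8]
tool_rot: [-1.572, 0.0, -1.713]
force: [-0.3, -0.5, -0.4]
width: 60.0
clk 1.7 q [ 0.3   0.72  0.16  1.75 -0.17  0.68 -1.16] pos [ 546.  -262.7  119.8] yaw [-1.572  0.    -1.713] w 60.0 F [-0.3 -0.5 -0.4]
shift [ -0.5 105.8   1.5] turn [ 0.001  0.003 -0.   ] dist 105.8
```

View pics/c.png

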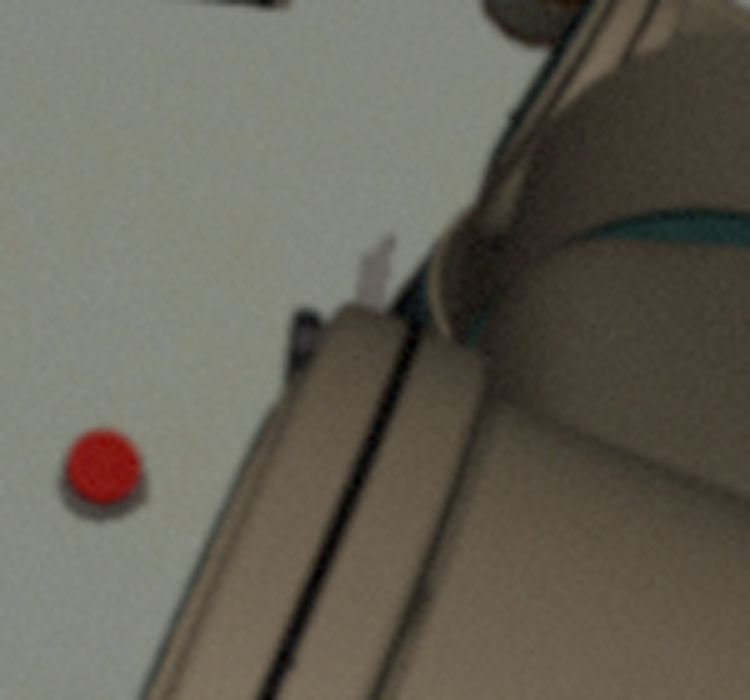

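View pics/d.png

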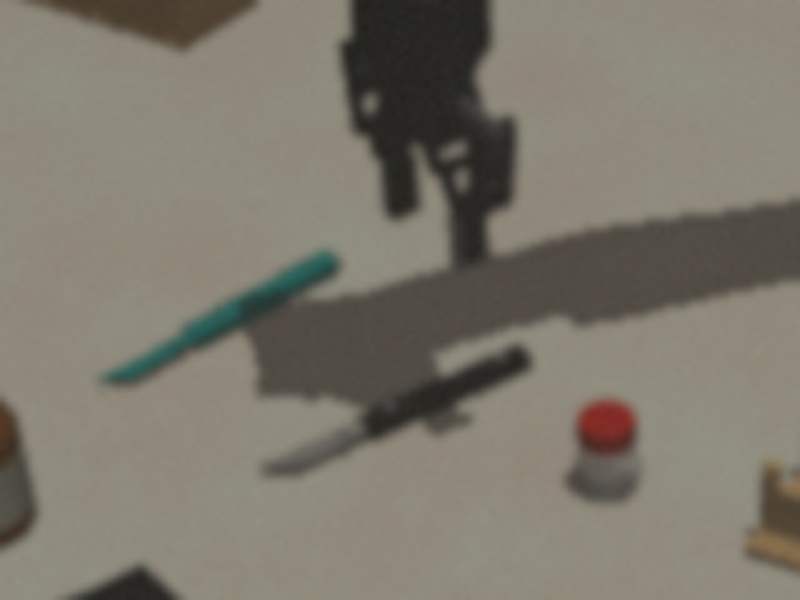

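The top view is mostly covered by the arm, with the blade still visible near (375,275). The scene view shows the gripper above the knife handle, with the fingers to either side of it and clear of the turquoise knife. I'm descending.

```bash
python3 -m jog '[{"x":0,"y":35,"z":1.5,"ax":0,"ay":0.003,"az":0,"grip":60},{"x":-0.5,"y":65,"z":1.5,"ax":0,"ay":0.003,"az":0,"grip":60},{"x":-0.5,"y":90,"z":1.5,"ax":0,"ay":0.003,"az":0,"grip":60},{"x":-0.5,"y":98,"z":1.5,"ax":0,"ay":0.003,"az":0,"grip":60},{"x":-0.5,"y":98,"z":1.5,"ax":0,"ay":0.003,"az":0,"grip":60}]'; python3 go.py 547.5 -262.4 13.5 -1.716
python3 - <<'E'
from h import *
s=Cam('scene')
save(s.c,'e.png',(200,120,320,220),6)
E
```

```text
clock: 2.3
eef_pos: [545.8, -264.6, 21.8]
tool_rot: [-1.573, -0.0, -1.72]
force: [0.1, 0.4, -0.1]
width: 59.9
clk 2.3 q [ 0.33  0.87  0.12  1.79 -0.19  0.5  -1.14] pos [ 545.8 -264.6   21.8] yaw [-1.573 -0.    -1.72 ] w 59.9 F [ 0.1  0.4 -0.1]
shift [-2.4  8.3  1.3] turn [ 0.002 -0.004  0.   ] dist 8.7
```

View pics/e.png

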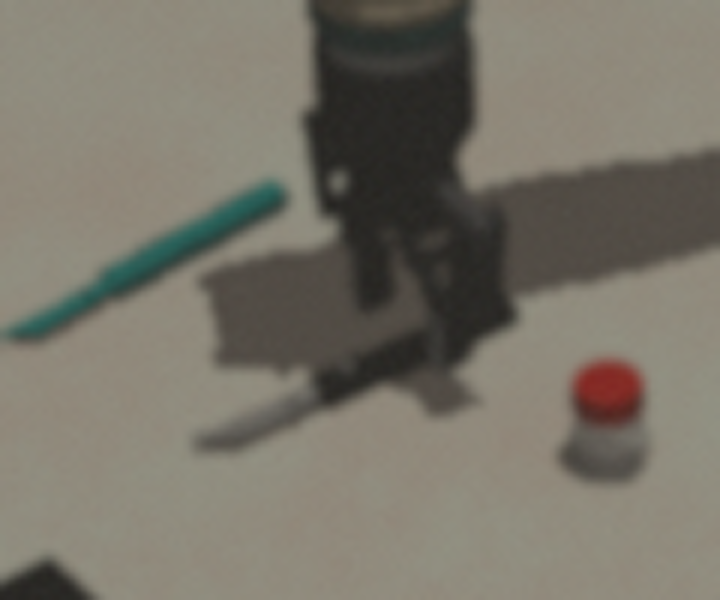

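The fingers straddle the handle just behind its middle, at about (430,335). I'll do the last few millimetres, then close.

```bash
python3 -m jog '[{"x":-2,"y":8,"z":1.5,"ax":0,"ay":-0.004,"az":0,"grip":60},{"x":-2,"y":8,"z":1.5,"ax":0,"ay":-0.004,"az":0,"grip":35},{"x":-2,"y":8,"z":1.5,"ax":0,"ay":-0.004,"az":0,"grip":10},{"x":-2,"y":8,"z":1.5,"ax":0,"ay":-0.004,"az":0,"grip":0},{"x":-2,"y":8,"z":1.5,"ax":0,"ay":-0.004,"az":0,"grip":0}]';python3 -m jog '[{"x":0,"y":0,"z":0,"ax":0,"ay":0,"az":0,"grip":0},{"x":0,"y":0,"z":0,"ax":0,"ay":0,"az":0,"grip":0},{"x":0,"y":0,"z":0,"ax":0,"ay":0,"az":0,"grip":0}]';python3 go.py 547.5 -262.4 13.5 -1.716
```

```text
clock: 2.85
eef_pos: [549.4, -261.9, 15.1]
tool_rot: [-1.57, -0.0, -1.714]
force: [-0.5, 0.0, 4.7]
width: 14.4
clock: 3.15
eef_pos: [549.4, -261.9, 15.1]
tool_rot: [-1.57, -0.0, -1.714]
force: [-0.1, 0.4, 5.5]
width: 14.3
clk 3.15 q [ 0.33  0.88  0.12  1.78 -0.2   0.48 -1.14] pos [ 549.4 -261.9   15.1] yaw [-1.57  -0.    -1.714] w 14.3 F [-0.1  0.4  5.5]
shift [ 0.7  1.6 -1.8] turn [-0.001  0.002  0.   ] dist 2.6
```

```bash
python3 -m jog '[{"x":0,"y":-5,"z":0,"ax":0,"ay":0,"az":0,"grip":0},{"x":0,"y":-20,"z":0,"ax":0,"ay":0,"az":0,"grip":0},{"x":0,"y":-40,"z":0,"ax":0,"ay":0,"az":0,"grip":0},{"x":0,"y":-60,"z":0,"ax":0,"ay":0,"az":0,"grip":0},{"x":0,"y":-60,"z":0,"ax":0,"ay":0,"az":0,"grip":0}]';python3 go.py 547.5 -262.4 160 -1.716
python3 - <<'E'
from h import *
s=Cam('scene');t=Cam('top')
save(s.c,'f.png',(200,100,340,220),5);save(t.c,'f2.png',(330,100,480,240),4)
E
```

```text
clock: 3.65
eef_pos: [551.0, -262.8, 77.7]
tool_rot: [-1.565, -0.002, -1.714]
force: [0.4, -0.5, -1.2]
width: 14.2
clk 3.65 q [ 0.31  0.79  0.14  1.77 -0.18  0.59 -1.15] pos [ 551.  -262.8   77.7] yaw [-1.565 -0.002 -1.714] w 14.2 F [ 0.4 -0.5 -1.2]
shift [  0.2 -82.3  -3. ] turn [-0.006  0.002  0.002] dist 82.3
```

View pics/f.png

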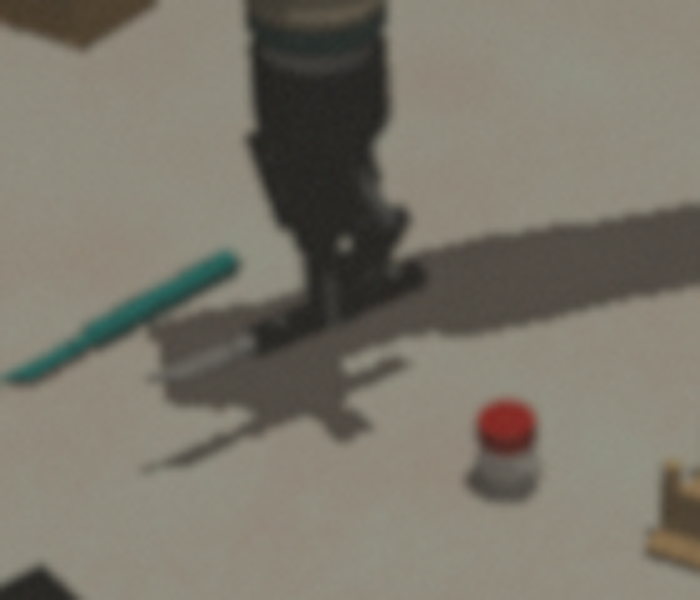

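View pics/f2.png

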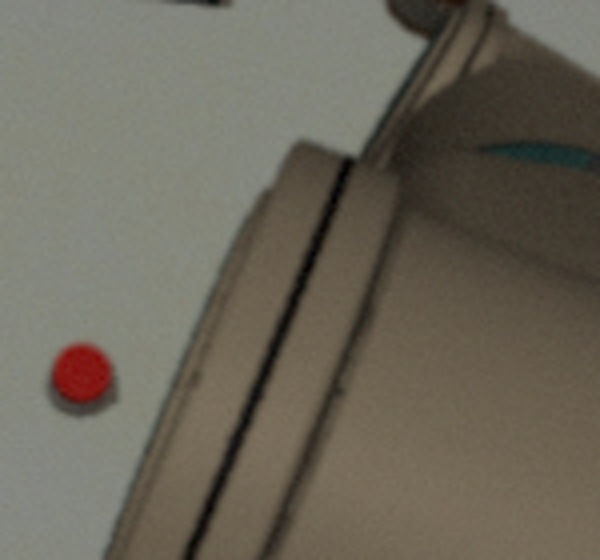

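Both pictures fit a secure grip: the scene view shows the knife hanging level in the fingers, with its handle from (260,340) to (425,272) and its shadow detached. Next I lift it and turn it counter-clockwise.

```bash
python3 -m jog '[{"x":0,"y":-20,"z":0,"ax":0,"ay":-0.1,"az":0,"grip":0},{"x":0,"y":-40,"z":0,"ax":0,"ay":-0.24,"az":0,"grip":0},{"x":0,"y":-60,"z":0,"ax":0,"ay":-0.38,"az":0,"grip":0},{"x":0,"y":-80,"z":0,"ax":0,"ay":-0.52,"az":0,"grip":0},{"x":0,"y":-82,"z":0,"ax":0,"ay":-0.66,"az":0,"grip":0}]'
python3 -m jog '[{"x":0,"y":0,"z":0,"ax":0,"ay":-0.14,"az":0,"grip":0},{"x":0,"y":0,"z":0,"ax":0,"ay":-0.28,"az":0,"grip":0},{"x":0,"y":0,"z":0,"ax":0,"ay":-0.42,"az":0,"grip":0},{"x":0,"y":0,"z":0,"ax":0,"ay":-0.56,"az":0,"grip":0},{"x":0,"y":0,"z":0,"ax":0,"ay":-0.7,"az":0,"grip":0}]'
python3 -m jog '[{"x":0,"y":0,"z":0,"ax":0,"ay":-0.14,"az":0,"grip":0},{"x":0,"y":0,"z":0,"ax":0,"ay":-0.28,"az":0,"grip":0},{"x":0,"y":0,"z":0,"ax":0,"ay":-0.42,"az":0,"grip":0},{"x":0,"y":0,"z":0,"ax":0,"ay":-0.56,"az":0,"grip":0},{"x":0,"y":0,"z":0,"ax":0,"ay":-0.7,"az":0,"grip":0}]'
python3 go.py 478.4 -23.6 160 1.818
```

```text
clock: 4.25
eef_pos: [549.9, -262.2, 158.0]
tool_rot: [-1.569, -0.002, -1.048]
force: [0.3, 0.3, -0.8]
width: 14.1
clock: 4.75
eef_pos: [548.2, -261.4, 155.2]
tool_rot: [-1.571, 0.002, -0.348]
force: [0.0, -0.6, -1.1]
width: 14.5
clock: 5.25
eef_pos: [548.2, -261.5, 155.2]
tool_rot: [-1.569, 0.001, 0.352]
force: [-0.2, 0.2, -1.4]
width: 14.1
clk 5.25 q [ 0.66  0.7  -0.42  1.71  0.38  0.81  0.41] pos [ 548.2 -261.5  155.2] yaw [-1.569e+00  1.000e-03  3.520e-01] w 14.1 F [-0.2  0.2 -1.4]
shift [ 16.5  -4.4 247.3] turn [-0.002 -1.466  0.   ] dist 247.9
```

```bash
python3 -m jog '[{"x":2,"y":0,"z":25,"ax":0,"ay":-0.14,"az":0,"grip":0},{"x":4,"y":0,"z":50,"ax":0,"ay":-0.28,"az":0,"grip":0},{"x":6,"y":0,"z":75,"ax":0,"ay":-0.42,"az":0,"grip":0},{"x":8,"y":0,"z":100,"ax":0,"ay":-0.56,"az":0,"grip":0},{"x":10,"y":0,"z":125,"ax":0,"ay":-0.7,"az":0,"grip":0}]'
python3 go.py 478.4 -23.6 155 1.818
```

```text
clock: 5.75
eef_pos: [514.9, -139.8, 155.5]
tool_rot: [-1.569, 0.0, 1.052]
force: [-0.2, 0.0, -0.4]
width: 14.0
clk 5.75 q [ 0.61  0.65 -0.61  1.92  0.53  0.74  0.74] pos [ 514.9 -139.8  155.5] yaw [-1.569  0.     1.052] w 14.0 F [-0.2  0.  -0.4]
shift [82.8  0.6 89.3] turn [-0.002 -0.766  0.001] dist 121.8
```

```bash
python3 -m jog '[{"x":16,"y":0,"z":18,"ax":0,"ay":-0.14,"az":0,"grip":0},{"x":32,"y":0,"z":36,"ax":0,"ay":-0.28,"az":0,"grip":0},{"x":48,"y":0,"z":54,"ax":0,"ay":-0.42,"az":0,"grip":0},{"x":65,"y":0,"z":72,"ax":0,"ay":-0.56,"az":0,"grip":0},{"x":83,"y":0,"z":89,"ax":0,"ay":-0.7,"az":0,"grip":0}]'
python3 -m jog '[{"x":0,"y":0,"z":0,"ax":0,"ay":-0.06,"az":0,"grip":0},{"x":0,"y":0,"z":0,"ax":0,"ay":-0.06,"az":0,"grip":0}]'
python3 go.py 478.4 -23.6 155 1.818
python3 - <<'E'
from h import *
s=Cam('scene');t=Cam('top')
save(s.c,'g.png',(280,90,440,240),4);save(t.c,'g2.png',(250,150,410,290),4)
E
```

```text
clock: 6.25
eef_pos: [479.4, -23.7, 155.6]
tool_rot: [-1.569, -0.001, 1.751]
force: [-0.6, -0.4, 0.0]
width: 14.4
clock: 6.45
eef_pos: [479.8, -23.7, 155.7]
tool_rot: [-1.569, -0.001, 1.808]
force: [1.0, -0.8, -0.9]
width: 14.4
clk 6.45 q [ 0.53  0.64 -0.81  2.05  0.69  0.74  1.09] pos [479.8 -23.7 155.7] yaw [-1.569e+00 -1.000e-03  1.808e+00] w 14.4 F [ 1.  -0.8 -0.9]
shift [0.5 0.7 1.3] turn [-0.001 -0.01   0.001] dist 1.6
```

View pics/g.png

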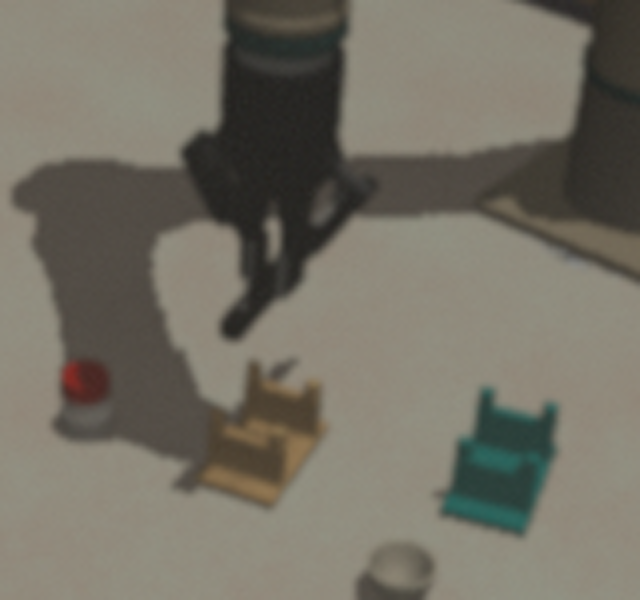

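View pics/g2.png

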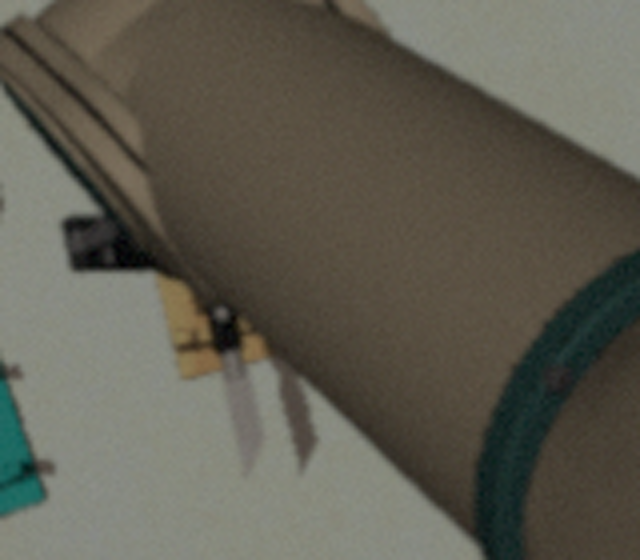

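```bash
python3 - <<'E'
from h import *
t=Cam('top');s=Cam('scene')
p=t.plane([(250+229/4-.4,150+350/4-.4),(250+247/4,150+474/4)],149);print(p)
u=np.array([np.cos(.237),np.sin(.237)])
for q in p: print('along,across from TCP',(q[:2]-[479.8,-23.7])@u,(q[:2]-[479.8,-23.7])@[-u[1],u[0]])
for a in(58,60,62):
    P=[479.8+a*u[0],-23.7+a*u[1],149]; print(a,s.proj([P])-[280,90],(s.proj([P])-[280,90])*4)
E
```

```text
[[427.02335147 -36.4639916  149.        ]
 [363.41396919 -46.52579424 149.        ]]
along,across from TCP -54.298193878232205 -0.015896191502520893
along,across from TCP -118.49187065996038 5.1382524964060785
58 [[56.39337896 81.26794756]] [[225.57351584 325.07179023]]
60 [[56.042426   81.66742786]] [[224.16970401 326.66971145]]
62 [[55.69065243 82.06784264]] [[222.76260971 328.27137056]]
```

```bash
python3 go.py 474.5 -24.6 65 1.818; python3 -m jog '[{"x":0,"y":20,"z":5,"ax":0,"ay":-0.01,"az":0,"grip":0},{"x":0.3,"y":45,"z":5.3,"ax":0,"ay":-0.01,"az":0,"grip":0},{"x":0.3,"y":70,"z":5.3,"ax":0,"ay":-0.01,"az":0,"grip":0},{"x":0.3,"y":87,"z":5.3,"ax":0,"ay":-0.01,"az":0,"grip":0},{"x":0.3,"y":87,"z":5.3,"ax":0,"ay":-0.01,"az":0,"grip":0}]'; python3 go.py 474.5 -24.6 55 1.818
python3 - <<'E'
from h import *
s=Cam('scene');t=Cam('top')
save(s.c,'i.png',(300,120,400,220),6);save(t.c,'i2.png',(250,150,410,290),4)
E
```

```text
clk 6.65 q [ 0.53  0.64 -0.8   2.05  0.69  0.74  1.09] pos [480.4 -25.  156. ] yaw [-1.57   0.     1.804] w 14.5 F [ 0.4  0.8 -0.8]
shift [ 1.8 91.   5.6] turn [-0.001 -0.014 -0.   ] dist 91.2
clock: 7.15
eef_pos: [474.0, -25.9, 67.6]
tool_rot: [-1.567, -0.0, 1.815]
force: [0.1, -1.5, -0.5]
width: 14.0
clk 7.15 q [ 0.41  0.77 -0.63  2.12  0.9   0.55  0.92] pos [474.  -25.9  67.6] yaw [-1.567 -0.     1.815] w 14.0 F [ 0.1 -1.5 -0.5]
shift [ 1.1 12.6 -0.9] turn [-0.004 -0.003  0.   ] dist 12.6
```

View pics/i.png

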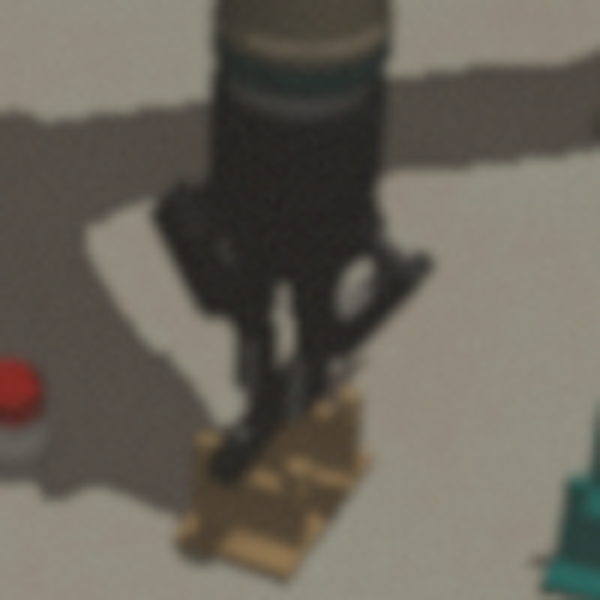

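View pics/i2.png

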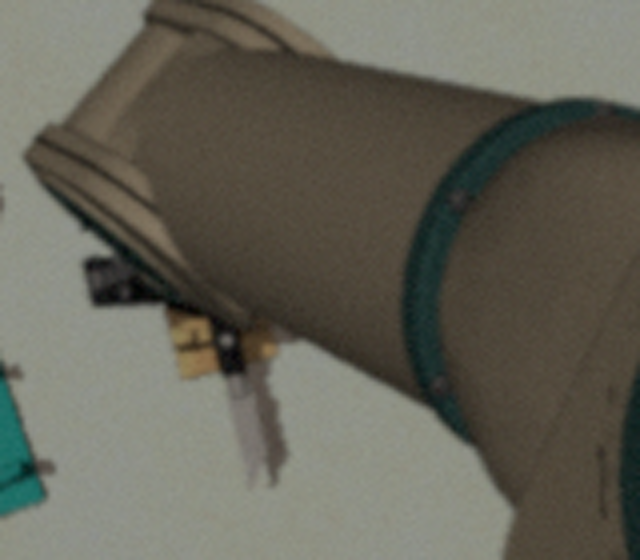

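```bash
python3 - <<'E'
from h import *
t=Cam('top');s=Cam('scene')
c=np.array([478.4,-23.6]);u=np.array([np.cos(.247),np.sin(.247)]);v=np.array([-u[1],u[0]])
for uv,z in(((230,373),61),((258,484),60)):
    q=t.plane([(250+uv[0]/4-.4,150+uv[1]/4-.4)],z)[0,:2]-c;print('along/across rest',q@u,q@v)
for a,b,z in((60,0,60.5),(60,5,60.5),(60,-5,60.5),(60,0,68.5),(60,0,52.5),(34,22,55),(34,-22,55)):
    P=[*(c+a*u+b*v),z];print(a,b,z,((s.proj([P])-[300,120])*6).round(0))
E
```

```text
along/across rest -57.354934771149075 1.6947355357994305
along/across rest -121.20954028159977 1.552998104108174
60 0 60.5 [[212. 472.]]
60 5 60.5 [[222. 475.]]
60 -5 60.5 [[202. 468.]]
60 0 68.5 [[213. 457.]]
60 0 52.5 [[212. 486.]]
34 22 55 [[281. 464.]]
34 -22 55 [[193. 435.]]
```

Both views put the handle on the rest's centre line to within about 2 mm and centred along it to about 3 mm: the junction lies at (230,373) in the top view, the handle end at (228,468) in the scene view. Lowering gently.

```bash
python3 -m jog '[{"x":1,"y":4,"z":0,"ax":0,"ay":0,"az":0,"grip":0},{"x":1,"y":8,"z":0,"ax":0,"ay":0,"az":0,"grip":0},{"x":1,"y":10,"z":0,"ax":0,"ay":0,"az":0,"grip":0},{"x":1,"y":11,"z":0,"ax":0,"ay":0,"az":0,"grip":0},{"x":1,"y":11,"z":0,"ax":0,"ay":0,"az":0,"grip":0}]'; python3 -m jog '[{"x":0,"y":1,"z":0,"ax":0,"ay":0,"az":0,"grip":0},{"x":0,"y":1,"z":0,"ax":0,"ay":0,"az":0,"grip":0}]'; python3 go.py 474.5 -24.6 55 1.818
```

```text
clock: 7.85
eef_pos: [475.0, -24.3, 58.2]
tool_rot: [-1.571, -0.0, 1.816]
force: [0.3, 0.4, -0.4]
width: 14.6
clock: 8.05
eef_pos: [475.1, -24.3, 57.3]
tool_rot: [-1.571, 0.0, 1.816]
force: [-0.6, -0.4, 0.3]
width: 14.3
clk 8.05 q [ 0.4   0.78 -0.61  2.13  0.93  0.52  0.89] pos [475.1 -24.3  57.3] yaw [-1.571  0.     1.816] w 14.3 F [-0.6 -0.4  0.3]
shift [-0.2  2.3  0.6] turn [-0.    -0.002 -0.   ] dist 2.4
```

```bash
python3 -m jog '[{"x":0,"y":1,"z":0,"ax":0,"ay":0,"az":0,"grip":0},{"x":0,"y":1,"z":0,"ax":0,"ay":0,"az":0,"grip":0}]';python3 -m jog '[{"x":0,"y":1,"z":0,"ax":0,"ay":0,"az":0,"grip":0},{"x":0,"y":1,"z":0,"ax":0,"ay":0,"az":0,"grip":0}]'; python3 -m jog '[{"x":0,"y":0.5,"z":0,"ax":0,"ay":0,"az":0,"grip":0},{"x":0,"y":0.5,"z":0,"ax":0,"ay":0,"az":0,"grip":0}]'
```

```text
clock: 8.25
eef_pos: [475.1, -24.3, 56.3]
tool_rot: [-1.571, 0.0, 1.816]
force: [0.3, 0.6, -0.5]
width: 13.8
clock: 8.45
eef_pos: [475.0, -24.3, 55.2]
tool_rot: [-1.571, 0.0, 1.816]
force: [-1.0, -0.1, -0.0]
width: 14.2
clock: 8.65
eef_pos: [475.1, -24.3, 55.1]
tool_rot: [-1.571, 0.0, 1.816]
force: [-0.8, 0.2, 3.3]
width: 14.7
```

```bash
python3 -m jog '[{"x":0,"y":0.3,"z":0,"ax":0,"ay":0,"az":0,"grip":14},{"x":0,"y":0.3,"z":0,"ax":0,"ay":0,"az":0,"grip":17},{"x":0,"y":0.3,"z":0,"ax":0,"ay":0,"az":0,"grip":20},{"x":0,"y":0.3,"z":0,"ax":0,"ay":0,"az":0,"grip":25},{"x":0,"y":0.3,"z":0,"ax":0,"ay":0,"az":0,"grip":32}]';python3 -m jog '[{"x":0,"y":0,"z":0,"ax":0,"ay":0,"az":0,"grip":45},{"x":0,"y":0,"z":0,"ax":0,"ay":0,"az":0,"grip":60},{"x":0,"y":0,"z":0,"ax":0,"ay":0,"az":0,"grip":60}]'
python3 - <<'E'
from h import *
s=Cam('scene');t=Cam('top')
save(s.c,'j.png',(300,120,400,220),6);save(t.c,'j2.png',(250,150,410,290),4)
E
```

```text
clock: 9.15
eef_pos: [475.1, -24.3, 54.4]
tool_rot: [-1.571, -0.0, 1.816]
force: [0.6, 0.6, 1.1]
width: 32.0
clock: 9.45
eef_pos: [475.1, -24.3, 54.5]
tool_rot: [-1.571, -0.0, 1.816]
force: [-0.4, 0.4, -0.7]
width: 59.8
```

View pics/j.png

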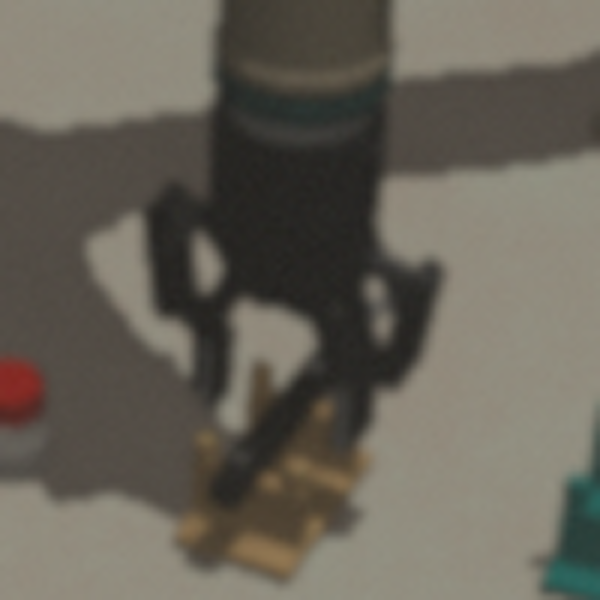

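View pics/j2.png

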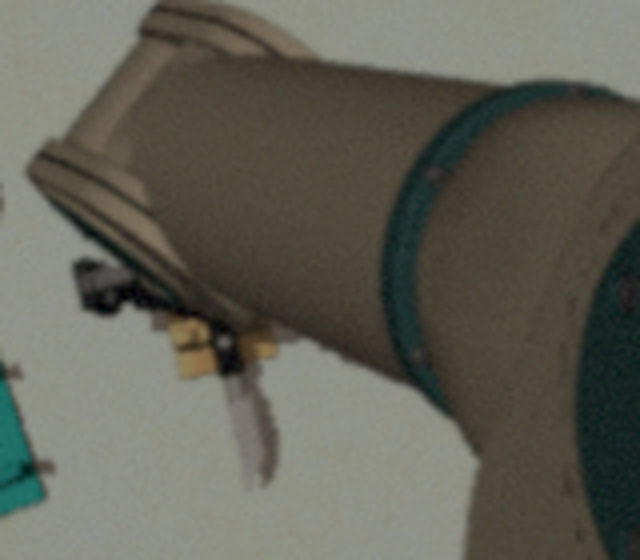

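The fingers are open and the handle sits between the cheeks, its far end at (228,485) in the scene view. In the top view the blade points back towards the robot. I'm retreating straight up.

```bash
python3 -m jog '[{"x":0,"y":-15,"z":0,"ax":0,"ay":0,"az":0,"grip":60},{"x":0,"y":-40,"z":0,"ax":0,"ay":0,"az":0,"grip":60},{"x":0,"y":-75,"z":0,"ax":0,"ay":0,"az":0,"grip":60},{"x":0,"y":-115,"z":0,"ax":0,"ay":0,"az":0,"grip":60},{"x":0,"y":-150,"z":0,"ax":0,"ay":0,"az":0,"grip":60}]'; python3 go.py 480 -300 220 1.0
```

```text
clock: 10.05
eef_pos: [474.9, -24.1, 206.2]
tool_rot: [-1.571, -0.0, 1.816]
force: [1.1, -0.5, -0.3]
width: 59.8
clk 10.05 q [ 0.59  0.57 -0.89  2.01  0.6   0.84  1.18] pos [474.9 -24.1 206.2] yaw [-1.571 -0.     1.816] w 59.8 F [ 1.1 -0.5 -0.3]
shift [-268.9  -13.9   62.2] turn [0.    0.816 0.   ] dist 276.3
```

Next I move the arm aside for a clear look.

```bash
python3 -m jog '[{"x":-40,"y":-3,"z":10,"ax":0,"ay":0.1,"az":0,"grip":60},{"x":-80,"y":-6,"z":20,"ax":0,"ay":0.2,"az":0,"grip":60},{"x":-120,"y":-9,"z":30,"ax":0,"ay":0.3,"az":0,"grip":60},{"x":-160,"y":-12,"z":40,"ax":0,"ay":0.4,"az":0,"grip":60},{"x":-200,"y":-15,"z":50,"ax":0,"ay":0.5,"az":0,"grip":60}]' ; python3 - <<'E'
from h import *
s=Cam('scene');t=Cam('top')
save(s.c,'k.png',(280,140,420,240),5);save(t.c,'k2.png',(170,130,410,290),3)
E
```

```text
clock: 10.55
eef_pos: [474.7, -232.2, 219.8]
tool_rot: [-1.571, 0.0, 1.312]
force: [1.4, 0.3, -0.3]
width: 59.7
```

View pics/k.png

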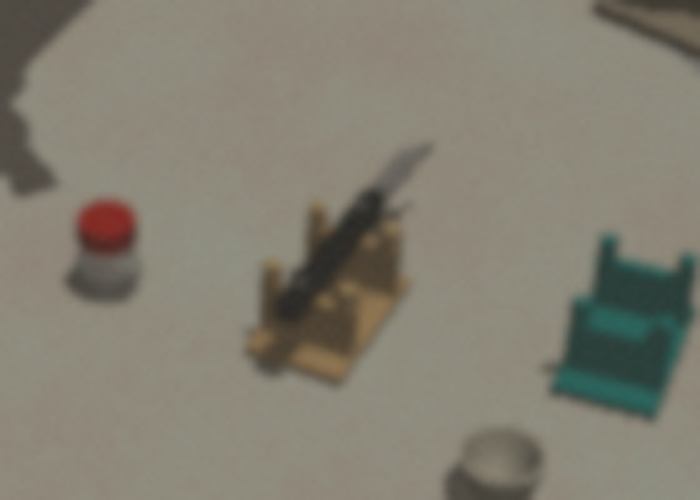

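View pics/k2.png

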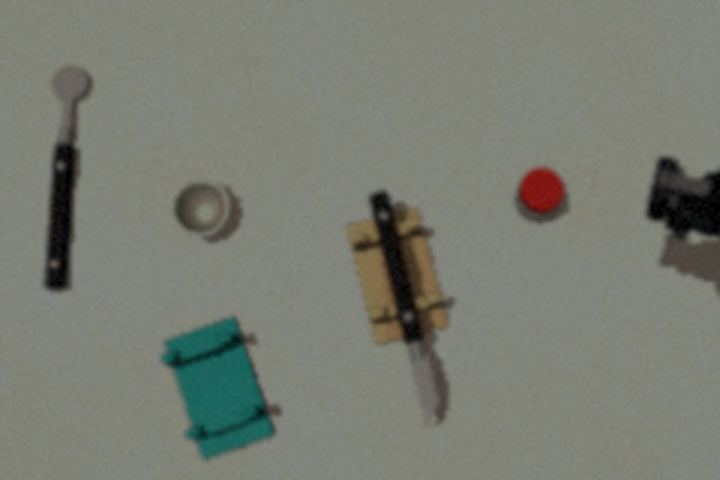

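```bash
python3 - <<'E'
from h import *
t=Cam('top');s=Cam('scene');c=np.array([478.4,-23.6]);u=np.array([np.cos(.247),np.sin(.247)]);v=np.array([-u[1],u[0]])
p=t.plane([(170+378/3-.3,130+194/3-.3),(170+413/3-.3,130+340/3-.3)],50)
for q in p: print((q[:2]-c)@u,(q[:2]-c)@v)
print('dir',p[0]-p[1],np.linalg.norm(p[0]-p[1]))
E
```

```text
59.14080952377979 0.10560360160518646
-57.016889309111725 1.1149573751349169
dir [112.87912739  27.4213857    0.        ] 116.16208414621728
```

```bash
python3 -m jog '[{"x":0,"y":0,"z":0,"ax":0,"ay":0,"az":0,"grip":60},{"x":0,"y":0,"z":0,"ax":0,"ay":0,"az":0,"grip":60}]'; python3 -c "
from cell import *
print(finish_job())"
```

```text
clock: 10.95
eef_pos: [475.3, -228.7, 219.6]
tool_rot: [-1.571, -0.001, 1.319]
force: [1.1, -0.1, -0.3]
width: 59.7
the job is handed in; nothing more can be done
None
```

The knife now lies in the plywood rest with its handle pointing away from the robot and its blade back towards it. I handed the job in at about 11 s. I gripped the knife at mid-handle, turned it about 200° counter-clockwise in the air and lowered it until it touched (3.3 N). Then I opened the fingers and drew the arm clear, with no re-grip.

**Last checks (top view):** The handle is centred to about 1 mm along the rest and about 1 mm across it, lying across both cradles. It looks level in both views, but I did not measure the tilt separately. The spatula and both turquoise look-alikes appear untouched.

**Small disagreements:**
- The gripper read 14.3 mm on the 16 mm handle.
- The scene camera's projections were about 2 pixels off those from the top view.
- The handle measured 116 mm instead of 120 mm in the last picture.

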